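# Take the hot can off the three-place warmer with the lifting hook

## Task

Take the steel can off the heat with the T-handled hook: with the hook, press the red switch of the warmer place the can stands on to off, leaving the other two switches on, then hook the can by its bail, lift it off and set it down gently, upright and wholly on the cork trivet. Hang the hook back in its stand and let go. Warmer and can are hot, so the robot itself must not touch them, only the hook may; the bottle and the beaker stay where they are.

Things in the scene. Friction and masses are not known exactly. Their poses are not given: they have to be found in the camera images.
- warmer: fixed white three-place sample warmer, 190 (x) x 310 (y) mm, deck 45 mm high, at the front (-x) a raked grey panel with three small red rocker switches in a row; origin on the table under its centre, x away from the panel, y to its left
- place_left (a point): centre of the left (+y) warming place of the warmer: a dark disc, top 47 mm above the table, in an aluminium collar 84 mm inside, 94 mm outside, that rises 5 mm above the disc. The places are 100 mm apart
- place_mid (a point): centre of the middle warming place of the warmer: a dark disc, top 47 mm above the table, in an aluminium collar 84 mm inside, 94 mm outside, that rises 5 mm above the disc. The places are 100 mm apart
- place_right (a point): centre of the right (-y) warming place of the warmer: a dark disc, top 47 mm above the table, in an aluminium collar 84 mm inside, 94 mm outside, that rises 5 mm above the disc. The places are 100 mm apart
- switch_left (a joint): left red rocker switch, works the left place; 22 mm long (warmer x) x 13 mm wide, the switches are 28 mm apart. 0 = on (end towards the robot stands up), 0.44 = off (that end pressed down). Snaps over its middle and stays; takes about 1 to 2 N at the raised end, which goes down about 4 mm
- switch_mid (a joint): mid red rocker switch, works the mid place; 22 mm long (warmer x) x 13 mm wide, the switches are 28 mm apart. 0 = on (end towards the robot stands up), 0.44 = off (that end pressed down). Snaps over its middle and stays; takes about 1 to 2 N at the raised end, which goes down about 4 mm
- switch_right (a joint): right red rocker switch, works the right place; 22 mm long (warmer x) x 13 mm wide, the switches are 28 mm apart. 0 = on (end towards the robot stands up), 0.44 = off (that end pressed down). Snaps over its middle and stays; takes about 1 to 2 N at the raised end, which goes down about 4 mm
- press_left (a point): point on the upper face of the left rocker, near its end towards the robot, that is pressed down to switch off; moves with the rocker
- press_mid (a point): point on the upper face of the mid rocker, near its end towards the robot, that is pressed down to switch off; moves with the rocker
- press_right (a point): point on the upper face of the right rocker, near its end towards the robot, that is pressed down to switch off; moves with the rocker
- can: lidded steel can, 76 mm diameter (79 at the lid), 70 mm high with its flat lid, about 0.4 kg; origin at the centre of its underside; the bail pivots at two ears on its +y and -y sides, 56 mm up. It stands loosely in one of the three collars (4 mm free all round) and must be lifted to come out
- bail_top (a point): centre of the round bar (6 mm diameter) at the top of the can's bail, an arch 89 mm wide whose top bar runs along the can's y; when the bail is upright this point is 117 mm above the can's underside, with 44 mm free between bar and lid. Its orientation is that of the bail
- bail (a joint): swing of the bail about the can's y axis, 0 = upright, positive leans to the can's +x; friction keeps it where it is left; when lifted the can hangs level from it
- hook: loose lifting hook, 0.13 kg. Origin at the centre of its black T-bar (handle), 16 x 116 x 16 mm along its y, to be gripped across (along x) at the middle. From there a 7 mm round steel shank runs straight down (-z) and ends in a J-shaped hook that bends to its +x. Lowest point 112.5 mm below the origin, at x = +14 mm; the tip stands at x = +28 mm and ends 87.5 mm below the origin
- hook_throat (a point): middle of the hook's J at x = +14 mm, z = -95 mm of the hook: gap 21 mm between shank and tip; the inside bottom of the J is 10.5 mm below it, the outside bottom 17.5 mm below it, the tip ends 7.5 mm above it
- stand: fixed blue hook stand, base 100 x 124 x 8 mm, two posts at y = +45 and -45 mm with fork tops open upward (flared, 20 mm wide in x at the bottom) in which the T-bar lies, its underside 127 mm above the table; free between the posts. To come out the hook must rise 140 mm, so that the J clears the posts, or be drawn out along x; origin on the table under its centre
- stand_rest (a point): where the centre of the T-bar is when the hook hangs in the stand, 135 mm above the table; the T-bar lies along the y of the stand and the hook bends to its +x or -x
- trivet: fixed round cork trivet, 124 mm diameter, 10 mm thick; origin on the table under its centre
- bottle: white bottle with red cap, 50 mm diameter, 100 mm high, loose on one warming place; origin at the centre of its underside
- beaker: white beaker, 56 mm diameter, 69 mm high, loose on one warming place; origin at the centre of its underside

How it is judged:
By the outcome, as a careful person would: the job done as asked, in the order asked, and still so for the second after the job is handed in, with the robot touching nothing.
It also fails if it takes over 64 s, if anything falls off the work surface, if the arm or the gripper's body presses on something with over 40 N, if the wrist force passes 120 N, or if a joint passes its speed limit or range.

## Robot

A 6-joint arm with a two-finger parallel gripper is mounted at the origin on a cart in front of the work surface, level with it; the furniture and walls round the work are solid. World frame = base frame: x ahead of the robot, y to its left, z up, the work surface at z = 0. Lengths are in mm, angles in rad, forces in N, time in s.
With the tool pointing down it reaches from about 350 to 925 mm from the base axis. Payload 6.4 kg.
Tool frame: the origin (TCP) lies midway between the tips of the shut fingers; the grasp point (between the pads) lies env.grip_depth behind it (env.grip_depth is the distance from the TCP to the grasp point, in mm); z points along the fingers, y is the line along which they close (so a half turn about z gives the same grasp; the last joint's range is limited). The gripper opens to 85 mm and grips with 20 to 120 N. Pads are 22 mm wide; open, the fingers measure 114 mm over their backs; the gripper's body (76 mm by 85 mm) begins 54 mm behind the grasp point. The pads swing forward as they close: fully open they stand 13 mm farther back than shut.
Start: joints at [0.946, 0.245, 1.558, -0, 1.339, -0.174], TCP at [283.195, 585.077, 192.39] pointing down, gripper open.
Joint ranges: [-3.13, 3.13], [-1.02, 2.26], [0.13, 2.54], [-0.95, 4.09], [0.21, 2.88], [-2.74, 2.74]. Speed limits (rad/s): [2.57, 2.57, 3.14, 3.14, 3.14, 3.14].

## Interface

Orientations are given as a unit quaternion [x, y, z, w].
In Python, from station import env, viewer, ticket, recognise, cut_out gives the robot as it stands.
- The arm moves only by the tool servo_tool, never from a script. Its argument "increments" is text: rows parted by semicolons, each of 7 numbers parted by spaces: the shift along the tool's x, y, z each as a share of 150 mm, from -1 to 1, then the turn, a rotation vector about the tool's x, y, z each as a share of pi/4 rad, from -1 to 1, then the gripper command: -1 is shut, 1 is fully open, values between are in proportion. In form: dx dy dz rx ry rz hand; .... A call has 1 to 5 rows; each row shifts and turns the commanded pose from where the row before left it, along the tool's axes as they then stand; what a row does not reach is not made up. A row lasts 1/12 s, in which the tool goes at most 41.7 mm and 7.16 degrees, less where a joint would pass 70% of its speed; a pose out of reach is approached as far as the arm can. A call with a number of a shift or a turn outside -1 to 1 is refused whole. A call with a gripper value outside its range is refused whole. The fingers move at their own pace and stop on an object; the grip force is fixed at half the most. Time passes only in rows, so rows that do not move let the fingers close. It gives the time, the measured TCP pose, the force, the opening and the grip force at its end, in the units of the state.
- env.state(): the state, without advancing time (a new reading comes with each control period).
- viewer.grab_frame(name): name is "scene" or "top" or "wrist"; returns a dict with "pixels" (420x560x3 uint8, blue, green, red), "K" (3x3 intrinsics, pixels), "k1" (the pictures are not rectified: a ray, as slopes to the right and down, at radius r is drawn at 1 + k1 r^2 times it, then the intrinsics apply), "rvec" (rotation vector, rad) and "tvec" (3), from world to camera coordinates, as OpenCV has them. Camera axes: x right, y down, z forward; pixel columns grow to the right and rows downward; lengths in mm; the calibration is good to about 2 mm. A picture is of the moment at which its call begins. There is no depth.
- ticket.job_done(): hands the job in; it is judged then, once.
Trained networks look in a picture, given as the dict that the camera call returned (one of the last four; its "shot" number tells which), for a name from the list of things; names that differ only in an ending like _2 or _b are one class to them, and where a whole thing is asked for, a point or a joint stands for the part that bears it (a point fixed in the world has none). Each returns a list of dicts, best first, with "score" (0 to 1); they miss things now and then, are a little off and sometimes report something else, mostly with a low value. They report only what shows in the picture. A call takes as long as a camera call.
- recognise(picture, target): "centre" ([x, y, z] in mm, in world coordinates, good to about 4 mm: the middle of the surface that is visible of it).
- cut_out(picture, target): "mask" (420x560 bool, what is visible of it).
The state is a dict: "time": time; "joint_positions": joint angles; "qd": joint speeds; "tau": joint torques, N m; "eef_pos": TCP position; "eef_rot": TCP orientation; "contact_force": force on the tool from outside, world axes, zero at the start; "wrist_torque": the same for the moment, N m; "width": opening from 0.0 (shut) to 1.0 (fully open); "finger_force": force on a finger pad.
Only numpy, scipy, OpenCV 4.12 (cv2) and the standard library are available. Lean on these libraries where they do the work, as an engineer would, in place of code of your own. Each camera call takes 0.05 s, during which the arm holds its last target. There are 200 camera calls.

## Working session

There is one attempt and no reset: what is moved stays moved. The work goes in short steps, Python scripts to look and compute and a tool call to move; the robot and the scene stay as the last step left them, time stands still between calls to the robot, and variables do not carry over. Pictures are saved under pics/ and viewed, at most 10 in all, crops included, and the job is handed in when it is done.

Besides the shell and the picture viewer there is one more tool, called after "Request:" by a JSON object that holds its "op" and its "data", one argument or row to a line. servo_tool: Moves the arm, as the interface text tells. Shift numbers are shares of 150 mm and turn numbers shares of pi/4 rad, none past 1 either way. Its arguments: {"type":"object","properties":{"increments":{"type":"string"}},"required":["increments"]}

```bash
mkdir -p pics; ls; cat > h.py <<'E'
import numpy as np, cv2
from station import env, viewer, ticket, recognise, cut_out
from scipy.spatial.transform import Rotation as R
def cam(p):
    return cv2.Rodrigues(np.array(p["rvec"],float))[0], np.array(p["tvec"],float).ravel(), np.array(p["K"],float)
def dist(p): return np.array([p["k1"],0,0,0],float)
def proj(p,X):
    return cv2.projectPoints(np.array(X,float).reshape(-1,1,3),np.array(p["rvec"],float),np.array(p["tvec"],float),np.array(p["K"],float),dist(p))[0].reshape(-1,2)
def ray(p,uv):
    r,t,K=cam(p); u=cv2.undistortPoints(np.array(uv,float).reshape(-1,1,2),K,dist(p)).reshape(-1,2)
    d=np.c_[u,np.ones(len(u))]@r; return -r.T@t, d/np.linalg.norm(d,axis=1)[:,None]
def atz(p,uv,z):
    o,d=ray(p,uv); return o+d*((z-o[2])/d[:,2])[:,None]
def tri(a,b):  # lists of (p,uv)
    A=np.zeros((3,3));B=np.zeros(3)
    for p,uv in (a,b):
        o,d=ray(p,uv);M=np.eye(3)-np.outer(d[0],d[0]);A+=M;B+=M@o
    return np.linalg.solve(A,B)
E
python3 - <<'E'
from h import *
print(env.grip_depth, env.state())
ps={n:viewer.grab_frame(n) for n in("scene","top","wrist")}
for n,p in ps.items():
    cv2.imwrite(f"pics/{n}0.png",p["pixels"]); print(n,(-cam(p)[0].T@cam(p)[1]).round())
    if n=="wrist": continue
    for t in "warmer can bail_top hook hook_throat stand trivet bottle beaker switch_left switch_mid switch_right press_left press_mid press_right".split():
        r=recognise(p,t); print(n,t,[(np.round(q["centre"]).tolist(),round(q["score"],2)) for q in r[:3]])
E
```

```text
pics
18.700000000000003 {'time': 0.0, 'joint_positions': array([ 9.45869504e-01,  2.45859392e-01,  1.55902511e+00,  1.43294566e-07,
        1.33870478e+00, -1.74092857e-01]), 'qd': array([-0.00207064, -0.00054098,  0.00093355, -0.00114175,  0.00017169,
        0.00030515]), 'tau': array([ 1.52313030e-03, -4.29516399e+01, -3.26127291e+01, -1.13952519e-04,
        5.43857561e-03,  8.50579681e-06]), 'eef_pos': array([282.82479249, 584.53069422, 191.24545421]), 'eef_rot': array([ 2.23512720e-01,  9.74700501e-01, -9.19670018e-04, -3.88374660e-04]), 'contact_force': array([ 0.20892255,  0.55895499, -0.5168539 ]), 'wrist_torque': array([ 0.00541648, -0.03632914,  0.04139996]), 'finger_force': 0.0, 'width': 0.9980244637086515}
scene [ -53. -900.  890.]
scene warmer [([544.0, -84.0, 39.0], 0.93)]
scene can [([598.0, 47.0, 106.0], 0.8), ([544.0, -82.0, 37.0], 0.66)]
scene bail_top []
scene hook [([546.0, -82.0, 38.0], 0.73), ([429.0, 220.0, 145.0], 0.67)]
scene hook_throat [([429.0, 222.0, 142.0], 0.66), ([541.0, -76.0, 45.0], 0.64)]
scene stand [([412.0, 204.0, 10.0], 0.86), ([544.0, -84.0, 3
[... 604 characters left out ...]
434.0, 228.0, 142.0], 0.63)]
top hook_throat [([434.0, 224.0, 146.0], 0.62)]
top stand [([426.0, 222.0, 7.0], 0.94), ([636.0, -138.0, 72.0], 0.7)]
top trivet [([459.0, -357.0, 6.0], 0.57)]
top bottle [([603.0, -39.0, 115.0], 0.62), ([460.0, -359.0, 8.0], 0.45)]
top beaker [([634.0, -136.0, 72.0], 0.87), ([436.0, 227.0, 149.0], 0.5)]
top switch_left []
top switch_mid [([525.0, -40.0, 39.0], 0.43)]
top switch_right [([528.0, -67.0, 38.0], 0.52)]
top press_left [([521.0, -14.0, 38.0], 0.63), ([432.0, 226.0, 148.0], 0.34)]
top press_mid [([522.0, -40.0, 41.0], 0.49)]
top press_right [([607.0, 58.0, 121.0], 0.58), ([523.0, -67.0, 39.0], 0.45), ([432.0, 226.0, 142.0], 0.22)]
wrist [220. 616. 373.]
```

View pics/top0.png

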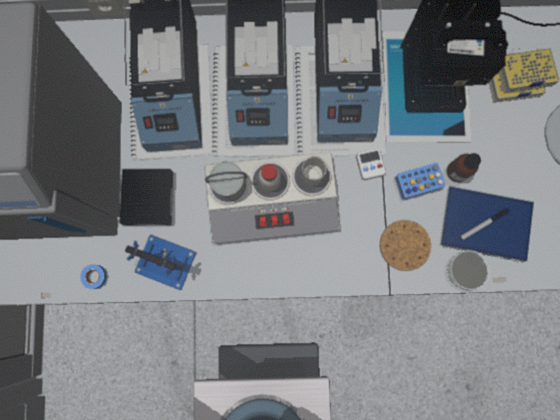

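View pics/scene0.png

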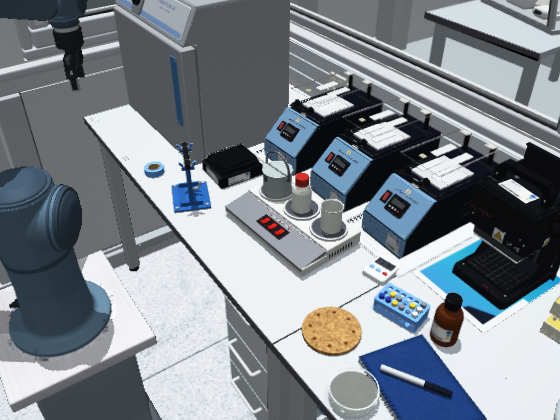

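```bash
python3 - <<'E'
import cv2,numpy as np
t=cv2.imread("pics/top0.png");s=cv2.imread("pics/scene0.png")
def c(i,x,y): return cv2.resize(i[y:y+75,x:x+100],(400,300),interpolation=cv2.INTER_CUBIC)
cv2.imwrite("pics/m1.png",np.vstack([np.hstack([c(t,200,152),c(s,235,140)]),np.hstack([c(t,115,225),c(s,145,140)])]))
E
```

```text
(no output)
```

View pics/m1.png

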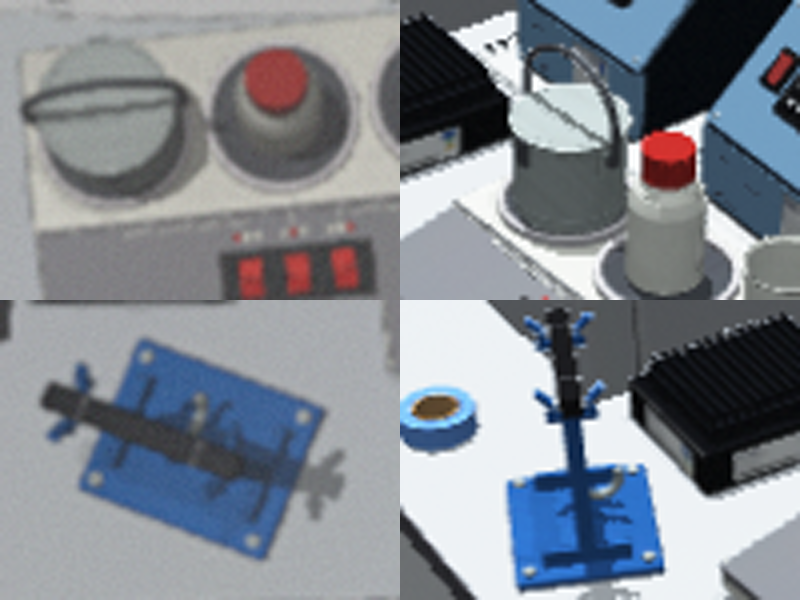

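```bash
python3 - <<'E'
from h import *
t=viewer.grab_frame("top");s=viewer.grab_frame("scene")
def px(p,crop): 
    return crop
T=lambda ox,oy,u,v:[ox+u/4-.4,oy+v/4-.4]
print("lid",atz(t,[T(200,152,108,108)],117),atz(s,[T(235,140,170,122)],117),tri((t,T(200,152,108,108)),(s,T(235,140,170,122))))
print("tbar+yend",atz(t,[T(115,225,45,97)],135),atz(s,[T(145,140,157,12)],135),tri((t,T(115,225,45,97)),(s,T(145,140,157,12))))
print("base corners",atz(t,[T(115,225,145,40),T(115,225,325,110),T(115,225,265,258),T(115,225,80,190)],8))
# red blobs
im=t["pixels"].astype(int);m=((im[...,2]>150)&(im[...,1]<100)&(im[...,0]<100)).astype(np.uint8)
n,l,st,c=cv2.connectedComponentsWithStats(m)
for i in range(1,n):
    if st[i,4]>4: print("red",c[i].round(1),st[i,4],atz(t,[c[i]],38).round(1),)
im=s["pixels"].astype(int);m=((im[...,2]>150)&(im[...,1]<100)&(im[...,0]<100)).astype(np.uint8)
n,l,st,c=cv2.connectedComponentsWithStats(m)
for i in range(1,n):
    if st[i,4]>4: print("redS",c[i].round(1),st[i,4],atz(s,[c[i]],38).round(1),)
for n,p in(("top",t),("scene",s)):
    for k in("can","trivet"):
        q=cut_out(p,k)[0]["mask"];v,u=np.nonzero(q);b=[(u.min()+u.max())/2,(v.min()+v.max())/2];print(n,k,b,u.min(),u.max(),v.min(),v.max(),atz(p,[b],10 if k=="trivet" else 117))
# model bail projection
for yaw in(0.08,):
  for lean in(-.2,0,.2):
    c0=np.array([603,60,47+56]);
    P=R.from_euler('z',yaw).apply(R.from_euler('y',lean).apply([[0,44.5,0],[0,25,61],[0,0,61],[0,-25,61],[0,-44.5,0]]))+c0
    print(lean,((proj(t,P)-[200,152]+.4)*4).round().tolist(),((proj(s,P)-[235,140]+.4)*4).round().tolist())
E
```

```text
lid [[606.78239997  62.91295792 117.        ]] [[603.8379589   56.51691581 117.        ]] [608.28166731  63.38633577 111.50017193]
tbar+yend [[452.22491955 283.85145512 135.        ]] [[456.3222403  287.58367219 135.        ]] [452.84550821 282.23852949 138.728196  ]
base corners [[497.86850151 261.88768656   8.        ]
 [451.94493188 151.39911738   8.        ]
 [364.04203344 187.8459062    8.        ]
 [407.62199601 300.48564515   8.        ]]
red [268. 172.] 60 [[638.6 -29.5  38. ]]
red [270.3 166.6] 7 [[651.9 -35.4  38. ]]
red [285.7 217.9] 38 [[524.7 -68.7  38. ]]
red [262.3 220.4] 33 [[520.5 -12.8  38. ]]
red [274.1 219.5] 36 [[521.8 -41.1  38. ]]
redS [281.2 125. ] 5 [[829.4 361.9  38. ]]
redS [301.7 176.1] 81 [[710.4  90.7  38. ]]
redS [385.4 195.1] 12 [[ 840.8 -106.1   38. ]]
redS [265. 220.] 26 [[519.4 -13.3  38. ]]
redS [272.2 225.6] 26 [[522.  -41.7  38. ]]
redS [279.4 231.3] 29 [[524.2 -69.7  38. ]]
redS [384.3 273.3] 9 [[ 634.2 -320.5   38. ]]
top can [np.float64(225.0), np.float64(180.0)] 205 245 161 199 [[603.65261532  66.57603844 117.        ]]
top trivet [np.float64(405.0), np.float64(245.0)] 380 430 221 269 [[ 454.12399256 -355.0978125    10.        ]]
scene can [np.float64(277.0), np.float64(174.5)] 263 291 151 198 [[592.28224891  40.12233289 117.        ]]
scene trivet [np.float64(331.5), np.float64(331.0)] 302 361 307 355 [[ 451.10143391 -363.48019357   10.        ]]
-0.2 [[39.0, 128.0], [61.0, 122.0], [106.0, 117.0], [152.0, 112.0], [193.0, 111.0]] [[123.0, 109.0], [126.0, 49.0], [151.0, 66.0], [176.0, 82.0], [210.0, 169.0]]
0 [[39.0, 128.0], [58.0, 100.0], [104.0, 95.0], [150.0, 90.0], [193.0, 111.0]] [[123.0, 109.0], [141.0, 41.0], [166.0, 58.0], [191.0, 74.0], [210.0, 169.0]]
0.2 [[39.0, 128.0], [57.0, 79.0], [102.0, 74.0], [148.0, 69.0], [193.0, 111.0]] [[123.0, 109.0], [156.0, 37.0], [181.0, 53.0], [206.0, 69.0], [210.0, 169.0]]
```

Request:
{"op": "servo_tool", "data": {
  "increments": "-.193 -.173 -.033 0 0 0 1;-.193 -.173 -.033 0 0 0 1;-.193 -.173 -.033 0 0 0 1;-.193 -.173 -.033 0 0 0 1;-.193 -.173 -.033 0 0 0 1"
}}

```text
time: 2.37
eef_pos: [357.2, 403.7, 217.5]
eef_rot: [0.223, 0.975, 0.0, 0.0]
contact_force: [1.1, 0.1, 0.0]
width: 1.003
finger_force: 0.0
```

Request:
{"op": "servo_tool", "data": {
  "increments": "-.193 -.173 -.033 0 0 0 1;-.193 -.173 -.033 0 0 0 1;-.193 -.173 -.033 0 0 0 1;-.193 -.173 -.033 0 0 0 1;-.193 -.173 -.033 0 0 0 1"
}}

```text
time: 2.78
eef_pos: [431.0, 223.6, 242.4]
eef_rot: [0.223, 0.975, 0.0, 0.0]
contact_force: [1.4, 0.6, -1.0]
width: 1.003
finger_force: 0.0
```

Request:
{"op": "servo_tool", "data": {
  "increments": "0 0 0 0 0 .15 1;0 0 0 0 0 .15 1;0 0 0 0 0 .15 1;0 0 0 0 0 .15 1;0 0 0 0 0 .15 1"
}}

```text
time: 3.2
eef_pos: [430.8, 225.2, 242.0]
eef_rot: [0.5, 0.866, 0.0, 0.0]
contact_force: [1.3, -0.5, -0.2]
width: 0.999
finger_force: 0.0
```

Request:
{"op": "servo_tool", "data": {
  "increments": "0 0 0 0 0 .15 1;0 0 0 0 0 .15 1;0 0 0 0 0 .15 1;0 0 0 0 0 .15 1;0 0 0 0 0 .15 1"
}}

```text
time: 3.62
eef_pos: [430.7, 225.4, 242.0]
eef_rot: [0.729, 0.684, 0.0, 0.0]
contact_force: [0.2, 0.4, 0.6]
width: 1.001
finger_force: 0.0
```

Request:
{"op": "servo_tool", "data": {
  "increments": "0 0 0 0 0 .15 1;0 0 0 0 0 .15 1;0 0 0 0 0 .14 1;0 0 0 0 0 0 1"
}}

```text
time: 3.95
eef_pos: [430.7, 225.4, 242.0]
eef_rot: [0.835, 0.55, 0.0, 0.0]
contact_force: [-0.0, 0.3, 0.5]
width: 1.002
finger_force: 0.0
```

```bash
python3 - <<'E'
from h import *
p=viewer.grab_frame("wrist");im=p["pixels"].copy()
c=np.array([430.4,225.4,0]);Rz=R.from_euler('z',-.4)
P=[c+Rz.apply(v) for v in ([0,58,143],[0,-58,143],[0,0,143],[8,0,143],[-8,0,143],[50,62,8],[50,-62,8],[-50,62,8],[-50,-62,8])]
for u in proj(p,P): cv2.circle(im,tuple(int(a) for a in u.round()),3,(0,255,0),1)
print(proj(p,P).round().tolist()); cv2.imwrite("pics/w1.png",im)
for t in("hook","stand_rest","stand","hook_throat"):
    r=recognise(p,t); print(t,[(np.round(q["centre"],1).tolist(),round(q["score"],2)) for q in r[:2]])
E
```

```text
[[279.0, 120.0], [280.0, 261.0], [280.0, 194.0], [290.0, 194.0], [270.0, 194.0], [324.0, 112.0], [321.0, 217.0], [235.0, 112.0], [238.0, 217.0]]
hook [([432.4, 230.9, 141.8], 0.61)]
stand_rest [([428.6, 221.3, 10.9], 0.76)]
stand [([429.5, 225.2, 7.9], 0.77), ([602.0, 76.7, 115.3], 0.31)]
hook_throat [([438.4, 230.1, 137.3], 0.94)]
```

View pics/w1.png

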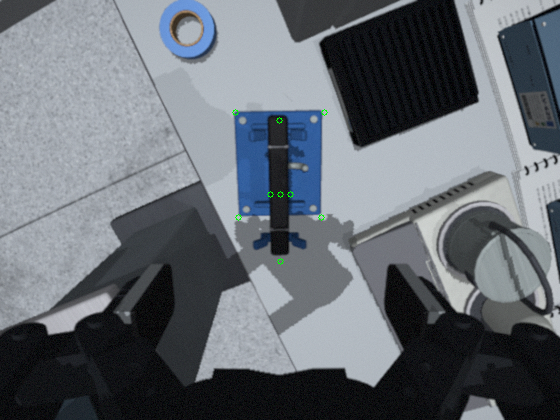

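Request:
{"op": "servo_tool", "data": {
  "increments": ".027 0 .21 0 0 0 1;0 0 .21 0 0 0 1;0 0 .21 0 0 0 1;0 0 .21 0 0 0 1;0 0 0 0 0 0 -1"
}}

```text
time: 4.62
eef_pos: [427.3, 227.7, 109.5]
eef_rot: [0.834, 0.551, -0.006, -0.002]
contact_force: [-1.5, -0.5, -0.7]
width: 0.881
finger_force: 0.0
```

Request:
{"op": "servo_tool", "data": {
  "increments": "0 0 0 0 0 0 -1;0 0 0 0 0 0 -1;0 0 0 0 0 0 -1;0 0 0 0 0 0 -1;0 0 0 0 0 0 -1"
}}

```text
time: 5.03
eef_pos: [433.5, 229.4, 117.7]
eef_rot: [0.834, 0.551, 0.002, 0.001]
contact_force: [-0.6, -0.5, 0.4]
width: 0.147
finger_force: 0.0
```

Request:
{"op": "servo_tool", "data": {
  "increments": "0 0 0 0 0 0 -1;0 0 0 0 0 0 -1;0 0 0 0 0 0 -1;0 0 0 0 0 0 -1;0 0 0 0 0 0 -1"
}}

```text
time: 5.45
eef_pos: [432.3, 229.1, 115.9]
eef_rot: [0.835, 0.551, -0.0, -0.0]
contact_force: [-0.2, -0.3, 0.8]
width: -0.003
finger_force: 0.0
```

```bash
python3 - <<'E'
from h import *
w=viewer.grab_frame("wrist");s=viewer.grab_frame("scene")["pixels"][120:240,130:250];t=viewer.grab_frame("top")["pixels"][215:305,100:220]
a=cv2.resize(w["pixels"],(400,300));b=cv2.resize(s,(400,400));c=cv2.resize(t,(400,300))
o=np.zeros((600,800,3),np.uint8);o[:300,:400]=a;o[300:,:400]=c;o[:400,400:]=b
cv2.imwrite("pics/m2.png",o);print(env.state()["width"],env.state()["finger_force"],env.state()["eef_pos"])
E
```

```text
-0.0008496438627649998 0.0 [432.25957086 229.08502405 115.84437978]
```

View pics/m2.png

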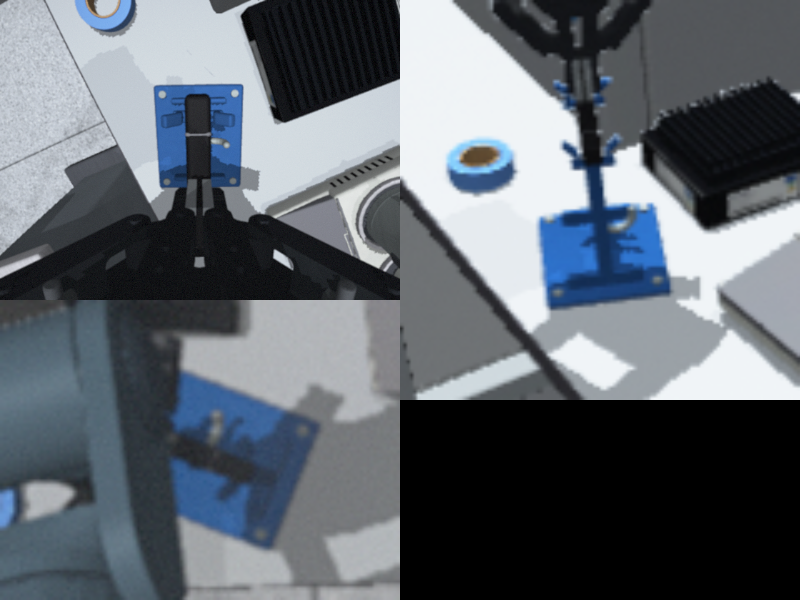

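```bash
python3 - <<'E'
from h import *
w=viewer.grab_frame("wrist");s=viewer.grab_frame("scene")["pixels"][115:185,160:220]
a=cv2.resize(w["pixels"][180:330,220:340],(400,500),interpolation=cv2.INTER_CUBIC);b=cv2.resize(s,(400,500),interpolation=cv2.INTER_CUBIC)
o=cv2.convertScaleAbs(np.hstack([a,b]),alpha=1.6,beta=25);cv2.imwrite("pics/m3.png",o)
c=np.array([432.3,229.1,0]);Rz=R.from_euler('z',-.406)
P=[c+Rz.apply(v) for v in ([0,0,116],[8,0,143],[-8,0,143],[0,58,143],[0,-58,143])]
print(((proj(w,P)-[220,180])*3.33).round().tolist())
E
```

```text
[[202.0, 194.0], [260.0, 263.0], [146.0, 263.0], [204.0, -157.0], [201.0, 605.0]]
```

View pics/m3.png

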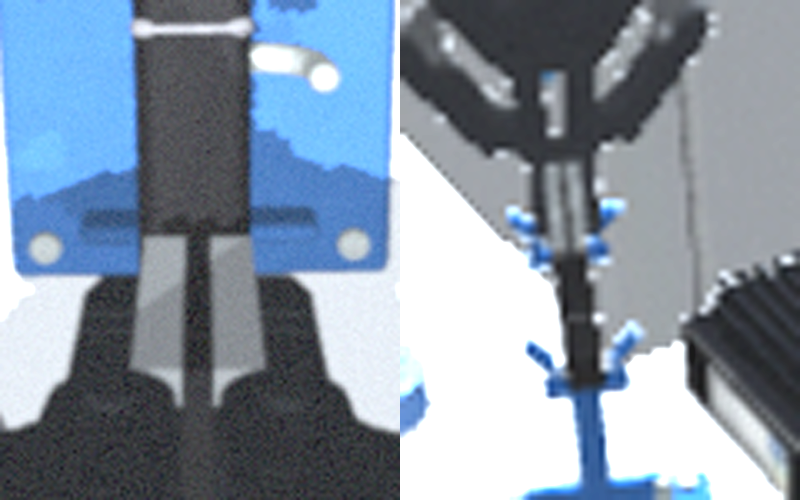

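```bash
python3 - <<'E'
from h import *
w=viewer.grab_frame("wrist");s=viewer.grab_frame("scene");st=env.state()
for z in (105,116,130,143,150): 
  P=[[432.3,229.1,z]]
  print(z,((proj(w,P)-[220,180])*3.33).round().tolist(),((proj(s,P)-[160,115])*[6.67,7.14]).round().tolist())
c=np.array([432.3,229.1,0]);Rz=R.from_euler('z',-.406)
print(((proj(s,[c+Rz.apply(v) for v in ([0,58,135],[0,-58,135],[0,58,143],[0,-58,143])])-[160,115])*[6.67,7.14]).round().tolist())
print(st["tau"],st["wrist_torque"],st["contact_force"])
E
```

```text
105 [[201.0, 171.0]] [[178.0, 353.0]]
116 [[202.0, 194.0]] [[176.0, 328.0]]
130 [[202.0, 228.0]] [[172.0, 295.0]]
143 [[202.0, 263.0]] [[169.0, 265.0]]
150 [[203.0, 285.0]] [[167.0, 249.0]]
[[162.0, 204.0], [180.0, 369.0], [160.0, 185.0], [178.0, 350.0]]
[ 5.45926123e-04 -2.80113333e+01 -3.01556182e+01  3.08749497e-05
  6.50823513e-04 -1.98738655e-05] [-0.004767    0.02428983 -0.02547633] [ 0.48571654 -0.79437145  0.63170892]
```

```bash
cat > hk.py <<'E'
from h import *
for n in("scene","top","wrist"):
    p=viewer.grab_frame(n)
    for t in("hook",):
        for q in cut_out(p,t)[:2]:
            v,u=np.nonzero(q["mask"]);print(n,t,round(q["score"],2),len(u),u.min(),u.max(),v.min(),v.max())
        print([(np.round(q["centre"],1).tolist(),round(q["score"],2)) for q in recognise(p,t)[:2]])
print(env.state()["width"],env.state()["finger_force"],env.state()["contact_force"])
E
python3 hk.py
```

```text
scene hook 0.51 91 183 195 151 188
scene hook 0.5 5921 225 361 185 275
[([423.2, 209.0, 143.4], 0.64), ([413.9, 203.7, 7.7], 0.36)]
top hook 0.49 189 152 174 248 268
top hook 0.29 43 283 288 214 222
[([421.9, 203.0, 141.5], 0.45)]
wrist hook 0.64 4594 258 320 131 359
[([446.6, 255.1, 140.5], 0.75)]
0.0047062363746953615 0.0 [0.28797719 0.94908807 0.38898876]
```

Request:
{"op": "servo_tool", "data": {
  "increments": "0 0 -.1 0 0 0 -1;0 0 -.1 0 0 0 -1;0 0 0 0 0 0 -1"
}}

```text
time: 6.5
eef_pos: [434.3, 229.7, 148.8]
eef_rot: [0.834, 0.551, 0.003, 0.001]
contact_force: [0.0, -1.1, 1.6]
width: 0.002
finger_force: 0.0
```

```bash
python3 hk.py
```

```text
scene hook 0.62 200 181 200 142 189
[([430.3, 216.7, 143.3], 0.7), ([451.1, -363.7, 10.2], 0.48)]
top hook 0.67 227 149 175 248 269
[([554.8, -48.3, 44.0], 0.71), ([456.4, -354.8, 8.9], 0.64)]
wrist hook 0.66 3835 263 317 126 250
[([440.5, 253.9, 139.7], 0.57)]
0.00432830694482633 0.0 [-0.08059049 -0.03992359 -0.35711578]
```

```bash
python3 - <<'E'
from h import *
w=viewer.grab_frame("wrist");s=viewer.grab_frame("scene");st=env.state();e=st["eef_pos"];print(e)
Rz=R.from_euler('z',-.406);c=np.array([432.3,229.1,0])
iw=cv2.resize(w["pixels"][110:390,180:380],(400,560),interpolation=cv2.INTER_CUBIC);is_=cv2.resize(s["pixels"][100:184,160:220],(400,560),interpolation=cv2.INTER_CUBIC)
iw=cv2.convertScaleAbs(iw,alpha=1.6,beta=25);is_=cv2.convertScaleAbs(is_,alpha=1.6,beta=25)
P=[e]+[c+Rz.apply(v) for v in([8,58,143],[-8,58,143],[-8,-58,143],[8,-58,143])]
for k,(p,im,o,f) in enumerate(((w,iw,[180,110],2),(s,is_,[160,100],6.667))):
    q=((proj(p,P)-o)*f).round().astype(int); cv2.circle(im,tuple(map(int,q[0])),5,(0,0,255),1); cv2.polylines(im,[q[1:].reshape(-1,1,2)],True,(0,255,0),1); print(q.tolist())
cv2.imwrite("pics/m4.png",np.hstack([iw,is_]))
E
```

```text
[432.13536453 229.04145601 145.54683827]
[[202, 256], [235, 36], [171, 36], [174, 435], [228, 436]]
[[168, 342], [180, 271], [140, 275], [157, 429], [199, 425]]
```

View pics/m4.png

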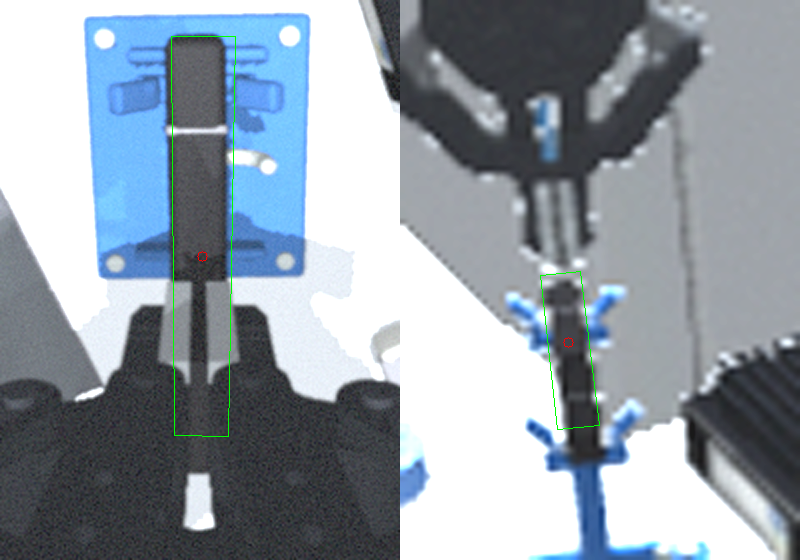

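```bash
python3 - <<'E'
from h import *
w=viewer.grab_frame("wrist")
uv=np.array([[85,13],[310,15],[302,276],[99,278]],float)/2+[180,110]
Rz=R.from_euler('z',-.406)
for dims in((100,124),):
    O=np.array([[-50,62,8],[50,62,8],[50,-62,8],[-50,-62,8]],float)
    ok,rv,tv=cv2.solvePnP(O,uv,np.array(w["K"],float),dist(w))
    r=cv2.Rodrigues(rv)[0];cs=(-r.T@tv).ravel();print("cam in stand",cs)
r,t,K=cam(w);cw=-r.T@t
print("cam world",cw,"rel stand",Rz.inv().apply(cw-[430.4,225.4,0]))
print(proj(w,[np.array([430.4,225.4,0])+Rz.apply(o) for o in O]).round(1).tolist(),uv.tolist())
E
```

```text
cam in stand [ -4.30026928  64.75396863 335.91344282]
cam world [458.80459072 293.47446502 327.47180967] rel stand [ -0.78964787  73.75859284 327.47180967]
[[222.4, 118.3], [337.6, 118.7], [331.7, 251.3], [227.5, 251.0]] [[222.5, 116.5], [335.0, 117.5], [331.0, 248.0], [229.5, 249.0]]
```

```bash
python3 - <<'E'
from h import *
w=viewer.grab_frame("wrist");s=viewer.grab_frame("scene");st=env.state();e=st["eef_pos"];q=R.from_quat(st["eef_rot"])
for d in(0,20,30,35,40,45):
    print(d,((proj(w,[e+q.apply([11,0,-d])])-[180,110])*2).round().tolist(),((proj(s,[e+q.apply([-11,0,-d])])-[160,100])*6.667).round().tolist())
print(q.as_matrix().round(3))
E
```

```text
0 [[201.0, 218.0]] [[170.0, 356.0]]
20 [[202.0, 243.0]] [[165.0, 312.0]]
30 [[202.0, 259.0]] [[162.0, 290.0]]
35 [[202.0, 267.0]] [[161.0, 278.0]]
40 [[202.0, 276.0]] [[160.0, 267.0]]
45 [[202.0, 285.0]] [[158.0, 256.0]]
[[ 0.393  0.92  -0.   ]
 [ 0.92  -0.393 -0.   ]
 [-0.    -0.    -1.   ]]
```

Request:
{"op": "servo_tool", "data": {
  "increments": "0 0 0 0 0 0 1;0 0 0 0 0 0 1;0 0 0 0 0 0 1;0 0 0 0 0 0 1;0 0 0 0 0 0 1"
}}

```text
time: 7.62
eef_pos: [432.3, 229.1, 145.9]
eef_rot: [0.835, 0.551, 0.0, 0.0]
contact_force: [0.2, 0.3, 0.2]
width: 0.709
finger_force: 0.0
```

Request:
{"op": "servo_tool", "data": {
  "increments": "0 0 0 0 0 0 1;0 0 0 0 0 0 1;0 0 0 0 0 0 1;0 0 0 0 0 0 1"
}}

```text
time: 7.95
eef_pos: [432.3, 229.1, 145.9]
eef_rot: [0.835, 0.551, -0.0, 0.0]
contact_force: [0.1, 0.3, -0.1]
width: 0.999
finger_force: 0.0
```

Request:
{"op": "servo_tool", "data": {
  "increments": "0 -.007 .12 0 0 0 1;0 -.007 .12 0 0 0 1;0 0 .12 0 0 0 1;0 0 .12 0 0 0 1;0 0 0 0 0 0 1"
}}

```text
time: 8.37
eef_pos: [427.4, 229.1, 70.3]
eef_rot: [0.835, 0.551, -0.003, -0.001]
contact_force: [-0.7, -0.1, -0.5]
width: 1.004
finger_force: 0.0
```

Request:
{"op": "servo_tool", "data": {
  "increments": "0 0 0 0 0 0 -1;0 0 0 0 0 0 -1;0 0 0 0 0 0 -1;0 0 0 0 0 0 -1;0 0 0 0 0 0 -1"
}}

```text
time: 8.78
eef_pos: [431.1, 230.1, 74.9]
eef_rot: [0.834, 0.551, 0.001, 0.0]
contact_force: [0.1, -0.2, -0.1]
width: 0.304
finger_force: 0.0
```

Request:
{"op": "servo_tool", "data": {
  "increments": "0 0 0 0 0 0 -1;0 0 0 0 0 0 -1;0 0 0 0 0 0 -1;0 0 0 0 0 0 -1;0 0 0 0 0 0 -1"
}}

```text
time: 9.2
eef_pos: [431.0, 230.1, 74.8]
eef_rot: [0.834, 0.551, 0.001, 0.0]
contact_force: [-1.5, 0.3, 5.8]
width: 0.175
finger_force: 59.1
```

Request:
{"op": "servo_tool", "data": {
  "increments": "0 0 -.12 0 0 0 -1;0 0 -.25 0 0 0 -1;0 0 -.25 0 0 0 -1;0 0 -.25 0 0 0 -1;0 0 -.25 0 0 0 -1"
}}

```text
time: 9.62
eef_pos: [429.5, 229.7, 242.7]
eef_rot: [0.835, 0.551, -0.001, -0.0]
contact_force: [0.7, -0.4, -1.0]
width: 0.179
finger_force: 59.6
```

Request:
{"op": "servo_tool", "data": {
  "increments": "-.187 .145 0 0 0 0 -1;-.187 .145 0 0 0 0 -1;-.187 .145 0 0 0 0 -1;-.187 .145 0 0 0 0 -1;-.187 .145 0 0 0 0 -1"
}}

```text
time: 10.03
eef_pos: [474.9, 56.8, 241.2]
eef_rot: [0.834, 0.551, -0.0, -0.0]
contact_force: [1.4, 0.6, -0.5]
width: 0.175
finger_force: 59.7
```

Request:
{"op": "servo_tool", "data": {
  "increments": "-.187 .145 0 0 0 0 -1;-.187 .145 0 0 0 0 -1;0 0 0 0 0 -.155 -1;0 0 0 0 0 -.155 -1;0 0 0 0 0 -.155 -1"
}}

```text
time: 10.45
eef_pos: [492.8, -11.2, 240.8]
eef_rot: [0.719, 0.695, -0.0, -0.001]
contact_force: [-0.6, 0.2, -1.1]
width: 0.179
finger_force: 59.5
```

Request:
{"op": "servo_tool", "data": {
  "increments": "0 0 0 0 0 -.155 -1;0 0 0 0 0 0 -1;0 0 0 0 0 0 -1"
}}

```text
time: 10.7
eef_pos: [492.8, -10.3, 241.2]
eef_rot: [0.678, 0.735, -0.0, -0.001]
contact_force: [-0.3, -1.0, -1.2]
width: 0.174
finger_force: 59.5
```

```bash
python3 - <<'E'
from h import *
w=viewer.grab_frame("wrist");s=viewer.grab_frame("scene");st=env.state();e=st["eef_pos"];q=R.from_quat(st["eef_rot"]);print(e,st["eef_rot"],st["width"],st["finger_force"])
# hook frame: origin = e + q*( -4.6,0,-60.2 ), x_h = tool y, y_h = tool x, z_h = -tool z
def hk(v): return e+q.apply([v[1]-4.6,v[0],-60.2-v[2]])
iw=cv2.resize(w["pixels"],(460,345));is_=cv2.resize(s["pixels"][120:260,200:340],(340,340),interpolation=cv2.INTER_CUBIC)
H=[hk(v) for v in([0,58,0],[0,-58,0],[14,0,-112.5],[28,0,-87.5])]
W=[[520,-13,38],[521.7,-41.4,38],[524.5,-69,38]]
for p,im,o,f in((w,iw,[0,0],460/560),(s,is_,[200,120],340/140)):
    for P,c in((H,(0,255,0)),(W,(255,255,0))):
        for u in ((proj(p,P)-o)*f): cv2.circle(im,tuple(int(a) for a in u.round()),3,c,1)
o=np.zeros((345,800,3),np.uint8);o[:,:460]=iw;o[:340,460:]=is_;cv2.imwrite("pics/m5.png",o)
for n,p in(("w",w),("s",s)):
    im=p["pixels"].astype(int);m=((im[...,2]>140)&(im[...,1]<90)&(im[...,0]<90)).astype(np.uint8)
    k,l,S,c=cv2.connectedComponentsWithStats(m)
    for i in range(1,k):
        if S[i,4]>12: print(n,c[i].round(1),S[i].tolist(),atz(p,[c[i]],38).round(1).tolist())
E
```

```text
[493.00614659 -10.32007428 241.46862596] [ 6.77893230e-01  7.35160272e-01 -1.65943674e-04 -3.39130903e-04] 0.1761324216128924 59.54197347164154
w [307.7 176. ] [303, 171, 11, 11, 114] [[523.5, -13.0, 38.0]]
w [307.2 200.9] [303, 196, 10, 11, 103] [[525.7, -40.9, 38.0]]
w [423.  233.3] [404, 215, 39, 37, 1123] [[662.8, -68.4, 38.0]]
w [307.1 222.3] [302, 220, 10, 6, 44] [[528.2, -65.8, 38.0]]
s [329.2 156.9] [327, 154, 5, 7, 16] [[836.5, 125.7, 38.0]]
s [301.7 176.3] [296, 173, 13, 8, 79] [[709.8, 90.2, 38.0]]
s [385.4 195.6] [383, 192, 6, 8, 22] [[839.1, -107.6, 38.0]]
s [265.1 220. ] [261, 218, 9, 5, 30] [[519.5, -13.6, 38.0]]
s [272.2 225.3] [268, 223, 9, 5, 28] [[522.5, -40.7, 38.0]]
s [280.2 230.6] [277, 229, 7, 4, 17] [[527.3, -68.6, 38.0]]
```

View pics/m5.png

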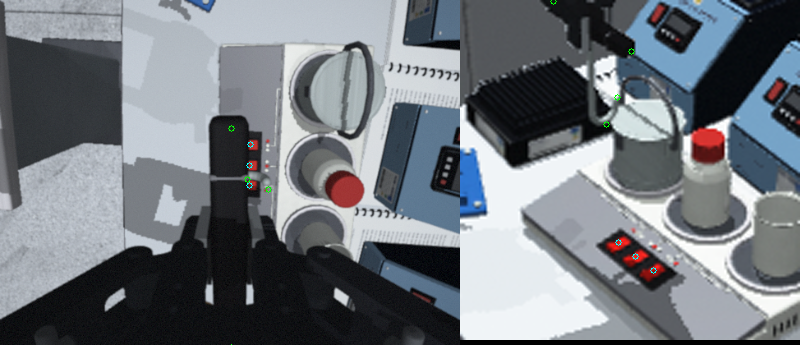

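Request:
{"op": "servo_tool", "data": {
  "increments": "0 .023 .21 0 0 0 -1;0 0 .21 0 0 0 -1;0 0 .21 0 0 0 -1;0 0 .21 0 0 0 -1;0 0 .1 0 0 0 -1"
}}

```text
time: 11.22
eef_pos: [493.8, -9.4, 96.6]
eef_rot: [0.678, 0.735, -0.002, -0.003]
contact_force: [-1.3, 0.3, -2.1]
width: 0.172
finger_force: 59.5
```

Request:
{"op": "servo_tool", "data": {
  "increments": "0 0 0 0 0 0 -1;0 0 .01 0 0 0 -1;0 0 .01 0 0 0 -1;0 0 0 0 0 0 -1"
}}

```text
time: 11.55
eef_pos: [498.0, -10.4, 99.6]
eef_rot: [0.677, 0.736, 0.001, 0.001]
contact_force: [0.1, 0.1, -1.1]
width: 0.173
finger_force: 59.5
```

Request:
{"op": "servo_tool", "data": {
  "increments": "0 0 .01 0 0 0 -1;0 0 .01 0 0 0 -1;0 0 0 0 0 0 -1"
}}

```text
time: 11.8
eef_pos: [496.9, -10.2, 95.3]
eef_rot: [0.677, 0.736, 0.0, 0.0]
contact_force: [0.6, -0.4, -0.5]
width: 0.173
finger_force: 59.5
```

Request:
{"op": "servo_tool", "data": {
  "increments": "0 0 .01 0 0 0 -1;0 0 .01 0 0 0 -1;0 0 0 0 0 0 -1"
}}

```text
time: 12.05
eef_pos: [496.7, -10.2, 91.8]
eef_rot: [0.677, 0.736, 0.0, 0.0]
contact_force: [-0.1, -0.6, -0.9]
width: 0.177
finger_force: 59.7
```

Request:
{"op": "servo_tool", "data": {
  "increments": "0 0 .01 0 0 0 -1;0 0 .01 0 0 0 -1;0 0 0 0 0 0 -1"
}}

```text
time: 12.3
eef_pos: [496.9, -10.4, 89.1]
eef_rot: [0.677, 0.736, -0.0, 0.0]
contact_force: [-0.5, -0.0, 1.1]
width: 0.18
finger_force: 59.8
```

Request:
{"op": "servo_tool", "data": {
  "increments": "0 0 .01 0 0 0 -1;0 0 0 0 0 0 -1"
}}

```text
time: 12.47
eef_pos: [497.4, -10.5, 88.9]
eef_rot: [0.677, 0.736, 0.0, 0.001]
contact_force: [-3.3, -0.8, 8.4]
width: 0.178
finger_force: 60.9
```

Request:
{"op": "servo_tool", "data": {
  "increments": "0 0 .01 0 0 0 -1;0 0 0 0 0 0 -1"
}}

```text
time: 12.63
eef_pos: [497.9, -10.7, 88.8]
eef_rot: [0.677, 0.736, 0.0, 0.001]
contact_force: [-7.3, -0.5, 17.4]
width: 0.181
finger_force: 62.0
```

```bash
cat > sw.py <<'E'
from h import *
for n in("wrist","scene","top"):
    p=viewer.grab_frame(n);im=p["pixels"].astype(int);m=((im[...,2]>140)&(im[...,1]<90)&(im[...,0]<90)).astype(np.uint8)
    k,l,S,c=cv2.connectedComponentsWithStats(m)
    for i in range(1,k):
        x=atz(p,[c[i]],38)[0]
        if S[i,4]>5 and 490<x[0]<545: print(n,c[i].round(1),S[i].tolist(),x.round(1).tolist(), im[l==i].mean(0).round())
E
python3 sw.py
```

```text
wrist [346.  211.2] [344, 209, 6, 6, 26] [542.5, -6.6, 38.0] [ 60.  61. 190.]
wrist [311.3 223.9] [303, 218, 22, 12, 125] [520.0, -17.6, 38.0] [ 42.  44. 168.]
scene [265.4 220.6] [262, 218, 8, 6, 22] [518.8, -16.0, 38.0] [ 27.  31. 194.]
scene [272.4 225.3] [269, 224, 8, 4, 18] [522.9, -41.1, 38.0] [ 16.  19. 150.]
scene [280.6 230.7] [277, 229, 7, 4, 16] [527.9, -69.2, 38.0] [ 22.  25. 175.]
```

Request:
{"op": "servo_tool", "data": {
  "increments": "0 0 -.04 0 0 0 -1;0 0 -.24 0 0 0 -1;0 0 -.24 0 0 0 -1;0 0 -.24 0 0 0 -1;0 0 -.24 0 0 0 -1"
}}

```text
time: 13.2
eef_pos: [496.1, -9.9, 237.0]
eef_rot: [0.677, 0.736, -0.0, -0.0]
contact_force: [0.1, -0.4, -1.4]
width: 0.181
finger_force: 59.5
```

Request:
{"op": "servo_tool", "data": {
  "increments": "0 0 0 0 0 0 -1;0 0 0 0 0 0 -1"
}}

```text
time: 13.37
eef_pos: [498.0, -10.4, 238.2]
eef_rot: [0.677, 0.736, 0.001, 0.002]
contact_force: [-0.6, 0.9, -2.6]
width: 0.18
finger_force: 59.7
```

```bash
python3 sw.py; python3 - <<'E'
from h import *
w=viewer.grab_frame("wrist");s=viewer.grab_frame("scene");print(env.state()["eef_pos"])
a=cv2.resize(w["pixels"][150:250,270:350],(400,500),interpolation=cv2.INTER_CUBIC);b=cv2.resize(s["pixels"][205:245,250:290],(400,500),interpolation=cv2.INTER_CUBIC)
cv2.imwrite("pics/m6.png",np.hstack([a,b]))
E
```

```text
wrist [320. 171.] [319, 170, 3, 3, 9] [542.3, -6.1, 38.0] [ 69.  70. 183.]
wrist [305. 177.] [304, 172, 3, 11, 33] [526.8, -14.0, 38.0] [ 35.  38. 159.]
wrist [304.4 201. ] [303, 196, 4, 11, 42] [529.0, -40.8, 38.0] [ 44.  46. 172.]
wrist [318.7 201.6] [317, 200, 4, 4, 10] [544.7, -40.2, 38.0] [ 70.  70. 172.]
wrist [304. 222.] [303, 221, 3, 3, 9] [531.0, -65.0, 38.0] [ 43.  46. 173.]
scene [264.9 220.1] [261, 217, 9, 7, 35] [519.1, -13.5, 38.0] [ 27.  31. 207.]
scene [272.2 225.4] [268, 223, 9, 6, 29] [522.2, -41.1, 38.0] [ 27.  31. 206.]
scene [280.  230.8] [276, 229, 8, 4, 16] [526.5, -68.8, 38.0] [ 18.  21. 157.]
top [263.7 223.9] [262, 222, 4, 4, 12] [511.9, -15.9, 38.0] [ 63.  63. 164.]
[495.53101999  -9.86390552 233.59355291]
```

View pics/m6.png

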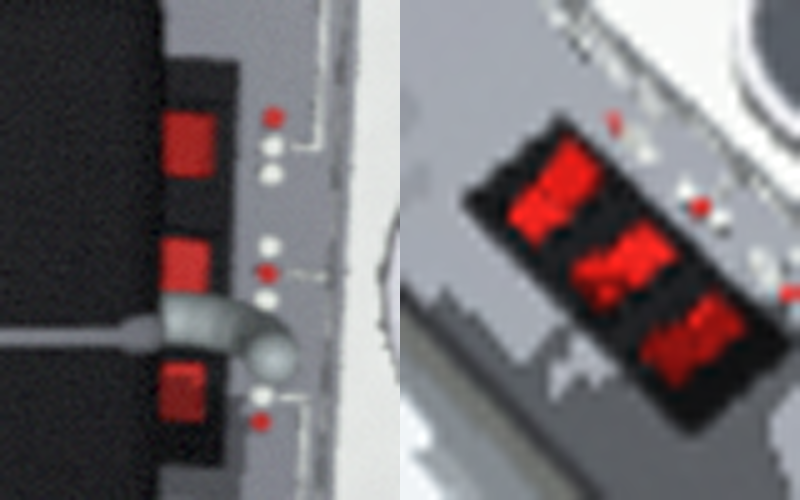

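```bash
python3 - <<'E'
from h import *
a=cv2.imread("pics/scene0.png").astype(int);s=viewer.grab_frame("scene")["pixels"].astype(int)
for c in((265,220),(272,226)):
    sl=np.s_[c[1]-4:c[1]+5,c[0]-5:c[0]+6]
    for i in(a,s): print(c);print(i[sl][...,2])
E
```

```text
(265, 220)
[[160 155  95  47  31  31  28  38  37 110 150]
 [151  99  43  30  27  43  78 113  67  34  77]
 [ 44  30  30  28  55 136 229 235 176  90  38]
 [ 43  65  81  88 152 231 235 235 236 200  74]
 [ 98 183 226 229 188 236 234 231 238 146  51]
 [ 89 171 223 230 230 200 200 139  50  19  30]
 [ 64  98 151 224 230 192 107  44  23  29  32]
 [ 33  35 131 107  59  29  18  29  30  31  30]
 [ 59  35  22  51  38  24  28  30  31  45  45]]
(265, 220)
[[164 159  97  49  33  43 132 123  64 116 155]
 [155 102  44  32  36 121 212 221 146  68  81]
 [ 44  32  31  27 114 212 221 222 224 152  59]
 [ 31  27  44  82 233 227 222 222 226 132  51]
 [ 26  52 140 231 184 224 220 213 153  76  37]
 [ 22 155 232 237 238 217 184 117  44  18  31]
 [ 47 236 236 237 235 233 166  64  25  30  31]
 [ 34  35 169 229 153  51  17  29  32  31  32]
 [ 60  36  32 105  55  26  30  31  32  48  48]]
(272, 226)
[[ 44  23  29  32  31  25  46  65  39  55 143]
 [ 29  30  31  30  29  88 142 198 126  53  43]
 [ 30  31  45  45  90 235 237 235 242 160  57]
 [ 49  83 143 142 234 235 235 236 232 237 119]
 [123 217 230 229 238 226 233 231 149  51  18]
 [ 94 146 230 229 226 222 218 135  52  21  28]
 [ 29  84 115 199 157  74  30  19  29  30  29]
 [ 35  31  89  91  58  37  24  31  32  31  25]
 [ 73  36  27  24  17  31  31  30  49  47  81]]
(272, 226)
[[ 64  25  30  31  32  27  48  68  41  55 146]
 [ 29  32  31  32  29  91 147 204 130  55  43]
 [ 31  32  48  48  92 238 239 238 244 164  59]
 [ 51  85 145 146 236 237 237 238 234 239 123]
 [126 220 228 227 236 223 235 233 153  51  18]
 [ 97 119 144 153 144 135 211 139  53  20  30]
 [ 33  74 101 201 160  74  27  17  31  32  32]
 [ 35  19  76  90  58  39  24  31  32  32  26]
 [ 54  23  18  23  17  30  32  33  39  33  53]]
```

```bash
cat > can.py <<'E'
from h import *
for n in("wrist","top","scene"):
    p=viewer.grab_frame(n)
    for t in("can","bail_top"):
        for q in recognise(p,t)[:2]: print(n,t,np.round(q["centre"],1).tolist(),round(q["score"],2))
    q=cut_out(p,"can")
    if q:
        v,u=np.nonzero(q[0]["mask"]);print(n,"mask",round(q[0]["score"],2),len(u),u.min(),u.max(),v.min(),v.max())
    # model overlay numbers: dark bail pixels vs model done visually
    cv2.imwrite(f"pics/can_{n}.png",p["pixels"])
print(env.state()["eef_pos"])
E
python3 can.py
```

```text
wrist can [606.6, 66.9, 111.8] 0.66
wrist can [445.7, 157.0, 7.6] 0.44
wrist bail_top [607.4, 65.3, 159.7] 0.93
wrist mask 0.97 8932 362 472 49 171
scene bail_top [543.9, -84.6, 36.9] 0.73
scene mask 0.8 1137 261 293 151 198
[496.7463061  -10.17086597 235.96323223]
```

```bash
python3 - <<'E'
from h import *
p=viewer.grab_frame("wrist");st=env.state();e=st["eef_pos"];q=R.from_quat(st["eef_rot"])
print(e,st["eef_rot"])
for oy in(-6,-4.6,-2,0,2):
    print(oy,proj(p,[e+q.apply([v[1]+oy,v[0],-60.2-v[2]]) for v in([28,0,-88],[0,58,8],[8,35,8])]).round(1).tolist())
E
```

```text
[496.7247     -10.17008344 235.93027798] [6.77069535e-01 7.35919047e-01 1.51283071e-05 3.23731499e-05]
-6 [[325.3, 231.8], [281.1, 163.1], [304.8, 231.3]]
-4.6 [[325.3, 229.7], [281.1, 158.7], [304.9, 227.3]]
-2 [[325.5, 225.7], [281.1, 150.5], [305.1, 219.9]]
0 [[325.6, 222.6], [281.2, 144.1], [305.2, 214.2]]
2 [[325.7, 219.5], [281.2, 137.7], [305.3, 208.4]]
```

Request:
{"op": "servo_tool", "data": {
  "increments": ".111 .115 0 0 0 0 -1;.111 .115 0 0 0 0 -1;.111 .115 0 0 0 0 -1;.111 .115 0 0 0 0 -1;0 0 0 0 0 0 -1"
}}

```text
time: 14.73
eef_pos: [561.6, 64.4, 235.8]
eef_rot: [0.676, 0.737, 0.001, -0.0]
contact_force: [-0.2, -0.6, -1.6]
width: 0.177
finger_force: 59.6
```

Request:
{"op": "servo_tool", "data": {
  "increments": "0 0 0 0 0 0 -1;0 0 0 0 0 0 -1;0 0 0 0 0 0 -1"
}}

```text
time: 14.98
eef_pos: [559.5, 61.4, 235.8]
eef_rot: [0.677, 0.736, -0.0, -0.0]
contact_force: [-0.1, 0.4, -0.6]
width: 0.178
finger_force: 59.6
```

```bash
python3 can.py; python3 - <<'E'
from h import *
p=viewer.grab_frame("wrist");t=viewer.grab_frame("scene")
b=np.array([607.5,65,0]);Rz=R.from_euler('z',.083)
def bail(l):
    return [b+Rz.apply(np.array([0,0,103])+R.from_euler('y',l).apply(v)) for v in([0,44.5,0],[0,44.5,17],[0,31,48],[0,12,61],[0,-12,61],[0,-31,48],[0,-44.5,17],[0,-44.5,0])]
circ=[b+[39.5*np.cos(a),39.5*np.sin(a),117] for a in np.linspace(0,6.3,40)]
out=[]
for q,o,(w,h),f in((p,(270,0),(220,260),2),(t,(240,130),(70,80),5)):
    im=cv2.resize(q["pixels"][o[1]:o[1]+h,o[0]:o[0]+w],None,fx=f,fy=f,interpolation=cv2.INTER_CUBIC)
    for P,c in((bail(0),(0,255,0)),(circ,(0,0,255))): cv2.polylines(im,[((proj(q,P)-o)*f).round().astype(np.int32).reshape(-1,1,2)],False,c,1)
    out.append(im)
W=np.zeros((520,790,3),np.uint8);W[:520,:440]=out[0];W[:400,440:]=out[1];cv2.imwrite("pics/m7.png",W)
E
```

```text
wrist can [607.8, 71.4, 113.3] 0.74
wrist can [561.1, 80.4, 302.5] 0.46
wrist bail_top [608.9, 71.8, 157.9] 0.57
wrist mask 0.66 6195 302 382 133 248
top can [588.2, 36.9, 119.3] 0.51
top can [526.9, -68.3, 40.7] 0.36
top mask 0.22 45 260 265 216 225
scene can [595.3, 49.1, 108.9] 0.97
scene bail_top [454.8, -363.9, 10.0] 0.22
scene mask 0.68 1036 262 291 152 198
[559.91271668  61.93280866 235.90128982]
```

View pics/m7.png

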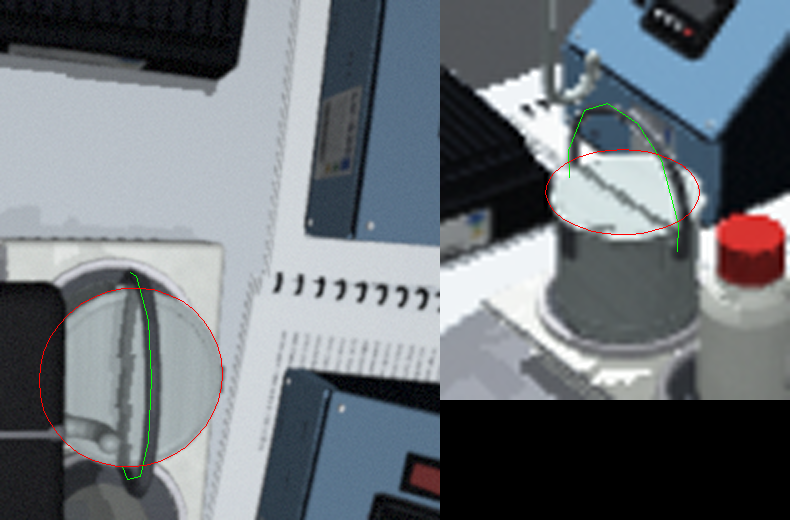

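Request:
{"op": "servo_tool", "data": {
  "increments": "-.023 0 .1 0 0 0 -1;0 0 .1 0 0 0 -1;0 0 .1 0 0 0 -1;0 0 .08 0 0 0 -1;0 0 0 0 0 0 -1"
}}

```text
time: 16.1
eef_pos: [558.3, 58.7, 175.7]
eef_rot: [0.677, 0.736, -0.002, -0.002]
contact_force: [0.0, -0.4, -1.4]
width: 0.177
finger_force: 59.6
```

Request:
{"op": "servo_tool", "data": {
  "increments": "0 0 0 0 0 0 -1;0 .06 0 0 0 0 -1;0 .06 0 0 0 0 -1;0 .06 0 0 0 0 -1;0 .045 0 0 0 0 -1"
}}

```text
time: 16.52
eef_pos: [595.7, 61.3, 179.8]
eef_rot: [0.677, 0.736, 0.001, 0.001]
contact_force: [-0.1, -0.8, -0.8]
width: 0.175
finger_force: 59.6
```

Request:
{"op": "servo_tool", "data": {
  "increments": "0 0 0 0 0 0 -1;0 0 0 0 0 0 -1;0 0 0 0 0 0 -1"
}}

```text
time: 16.77
eef_pos: [593.8, 61.3, 178.7]
eef_rot: [0.677, 0.736, -0.0, -0.0]
contact_force: [0.1, -0.9, -2.4]
width: 0.176
finger_force: 59.6
```

Raise slowly until load is felt.

Request:
{"op": "servo_tool", "data": {
  "increments": "0 0 -.05 0 0 0 -1;0 0 -.05 0 0 0 -1;0 0 -.05 0 0 0 -1;0 0 -.02 0 0 0 -1;0 0 0 0 0 0 -1"
}}

```text
time: 17.18
eef_pos: [594.2, 61.3, 205.6]
eef_rot: [0.677, 0.736, 0.001, 0.001]
contact_force: [-0.3, 0.6, -0.8]
width: 0.178
finger_force: 59.6
```

Request:
{"op": "servo_tool", "data": {
  "increments": "0 0 -.03 0 0 0 -1;0 0 -.03 0 0 0 -1;0 0 -.03 0 0 0 -1;0 0 0 0 0 0 -1;0 0 0 0 0 0 -1"
}}

```text
time: 17.6
eef_pos: [593.8, 61.3, 217.8]
eef_rot: [0.677, 0.736, -0.0, -0.0]
contact_force: [0.1, -0.7, -6.5]
width: 0.18
finger_force: 59.0
```

```bash
python3 can.py
```

```text
wrist can [622.5, 68.1, 125.6] 0.84
wrist bail_top [609.5, 74.2, 174.4] 0.72
wrist mask 0.7 207 195 215 257 268
top can [600.1, 33.4, 132.9] 0.67
top mask 0.6 245 234 246 169 194
scene can [597.6, 42.1, 115.2] 0.94
scene can [416.6, 211.9, 8.6] 0.27
scene bail_top [606.4, 45.7, 155.7] 0.61
scene mask 0.61 1033 263 293 148 195
[593.82823989  61.30753011 217.87627128]
```

Request:
{"op": "servo_tool", "data": {
  "increments": "0 0 -.06 0 0 0 -1;0 0 -.1 0 0 0 -1;0 0 -.1 0 0 0 -1;0 0 -.05 0 0 0 -1;.005 -.05 0 0 0 0 -1"
}}

```text
time: 18.62
eef_pos: [588.2, 61.2, 267.6]
eef_rot: [0.677, 0.736, 0.002, 0.002]
contact_force: [1.2, 0.2, -5.2]
width: 0.178
finger_force: 59.0
```

Request:
{"op": "servo_tool", "data": {
  "increments": ".008 -.09 0 0 0 0 -1;.01 -.12 0 0 0 0 -1;.012 -.14 0 0 0 0 -1;.012 -.14 0 0 0 0 -1;.012 -.14 0 0 0 0 -1"
}}

```text
time: 19.03
eef_pos: [489.3, 61.7, 263.3]
eef_rot: [0.677, 0.736, -0.001, -0.001]
contact_force: [-1.3, 0.3, -5.6]
width: 0.177
finger_force: 59.0
```

Request:
{"op": "servo_tool", "data": {
  "increments": "0 -.13 0 0 0 0 -1;-.03 -.1 0 0 0 0 -1;-.06 -.06 0 0 0 0 -1;-.1 -.04 0 0 0 0 -1;-.13 -.02 0 0 0 0 -1"
}}

```text
time: 19.45
eef_pos: [441.6, 10.0, 263.7]
eef_rot: [0.676, 0.737, 0.0, -0.0]
contact_force: [0.4, 0.3, -6.6]
width: 0.174
finger_force: 59.0
```

Request:
{"op": "servo_tool", "data": {
  "increments": "-.15 -.01 0 0 0 0 -1;-.17 -.01 0 0 0 0 -1;-.18 -.01 0 0 0 0 -1;-.18 -.01 0 0 0 0 -1;-.18 -.01 0 0 0 0 -1"
}}

```text
time: 19.87
eef_pos: [445.5, -120.6, 263.7]
eef_rot: [0.677, 0.736, -0.0, -0.0]
contact_force: [1.5, 0.2, -5.5]
width: 0.178
finger_force: 59.0
```

Request:
{"op": "servo_tool", "data": {
  "increments": "-.18 -.01 0 0 0 0 -1;-.18 -.01 0 0 0 0 -1;-.18 -.01 0 0 0 0 -1;-.18 -.01 0 0 0 0 -1;-.18 -.01 0 0 0 0 -1"
}}

```text
time: 20.28
eef_pos: [449.2, -255.7, 263.6]
eef_rot: [0.677, 0.736, -0.0, -0.001]
contact_force: [0.2, -0.2, -6.3]
width: 0.176
finger_force: 58.9
```

Request:
{"op": "servo_tool", "data": {
  "increments": "-.17 -.025 0 0 0 0 -1;-.16 -.025 0 0 0 0 -1;-.14 -.025 0 0 0 0 -1;-.11 -.025 0 0 0 0 -1;-.07 -.02 0 0 0 0 -1"
}}

```text
time: 20.7
eef_pos: [439.4, -354.7, 263.7]
eef_rot: [0.677, 0.736, -0.0, -0.001]
contact_force: [-0.1, 0.2, -6.3]
width: 0.176
finger_force: 59.0
```

Request:
{"op": "servo_tool", "data": {
  "increments": "-.03 0 0 0 0 0 -1;0 0 0 0 0 0 -1;0 0 0 0 0 0 -1;0 0 0 0 0 0 -1;0 0 0 0 0 0 -1"
}}

```text
time: 21.12
eef_pos: [441.1, -356.9, 264.4]
eef_rot: [0.677, 0.736, 0.0, -0.0]
contact_force: [-0.3, 0.3, -5.8]
width: 0.18
finger_force: 59.0
```

Request:
{"op": "servo_tool", "data": {
  "increments": "0 0 0 0 0 0 -1;0 0 0 0 0 0 -1;0 0 0 0 0 0 -1;0 0 0 0 0 0 -1;0 0 0 0 0 0 -1"
}}

```text
time: 21.53
eef_pos: [440.7, -358.1, 264.4]
eef_rot: [0.677, 0.736, -0.0, 0.0]
contact_force: [-0.3, -0.3, -6.4]
width: 0.175
finger_force: 59.0
```

```bash
cat > tr.py <<'E'
from h import *
for n in("wrist","top","scene"):
    p=viewer.grab_frame(n)
    for t in("can","bail_top","trivet"):
        for q in recognise(p,t)[:1]: print(n,t,np.round(q["centre"],1).tolist(),round(q["score"],2))
        for q in cut_out(p,t)[:1]:
            v,u=np.nonzero(q["mask"]);print("   mask",round(q["score"],2),len(u),u.min(),u.max(),v.min(),v.max())
    e=env.state()["eef_pos"];b=e+[14,1.2,0]
    u=e[2]-52.3+10-117
    print("  pred underside z",round(u,1),"lid u extents",proj(p,[[b[0]+39.5*np.cos(a),b[1]+39.5*np.sin(a),z] for z in(u,u+70) for a in np.linspace(0,6.3,40)]).min(0).round(),proj(p,[[b[0]+39.5*np.cos(a),b[1]+39.5*np.sin(a),z] for z in(u,u+70) for a in np.linspace(0,6.3,40)]).max(0).round(),"trivet pred",[proj(p,[[453.5+62*np.cos(a),-360+62*np.sin(a),10] for a in np.linspace(0,6.3,60)]).__getattribute__(f)(0).round().tolist() for f in("min","max")])
print(env.state()["eef_pos"],env.state()["contact_force"])
E
python3 tr.py
```

```text
wrist can [470.5, -351.7, 170.6] 0.57
   mask 0.6 3535 246 349 137 250
wrist bail_top [456.8, -346.4, 220.1] 0.83
   mask 0.9 486 294 307 137 249
wrist trivet [451.3, -328.5, 9.5] 0.93
   mask 0.66 2950 240 340 111 186
  pred underside z 105.0 lid u extents [247. 138.] [348. 245.] trivet pred [[239.0, 114.0], [340.0, 215.0]]
top can [469.6, -333.7, 176.4] 0.73
   mask 0.86 414 402 430 219 254
top bail_top [452.7, -319.2, 203.1] 0.59
   mask 0.54 9148 205 339 151 242
top trivet [463.8, -328.9, 7.1] 0.95
   mask 0.93 1006 380 413 220 267
  pred underside z 105.1 lid u extents [398. 218.] [443. 258.] trivet pred [[381.0, 220.0], [433.0, 271.0]]
scene can [449.9, -366.1, 170.1] 0.88
   mask 0.67 1818 317 358 246 305
scene bail_top [453.2, -374.1, 204.7] 0.64
   mask 0.59 202 320 356 246 289
scene trivet [453.4, -365.1, 9.8] 0.92
   mask 0.89 2360 302 362 307 355
  pred underside z 105.1 lid u extents [314. 256.] [357. 312.] trivet pred [[301.0, 307.0], [362.0, 354.0]]
[ 440.57644602 -358.15175467  264.38606969] [-0.60858285 -0.82068465 -6.25073808]
```

Request:
{"op": "servo_tool", "data": {
  "increments": "0 0 .06 0 0 0 -1;0 0 .12 0 0 0 -1;0 0 .14 0 0 0 -1;0 0 .1 0 0 0 -1;0 0 .05 0 0 0 -1"
}}

```text
time: 23.0
eef_pos: [439.6, -356.6, 190.4]
eef_rot: [0.677, 0.736, 0.0, -0.002]
contact_force: [0.0, 0.4, -6.5]
width: 0.178
finger_force: 58.9
```

Request:
{"op": "servo_tool", "data": {
  "increments": "0 0 .03 0 0 0 -1;0 0 .02 0 0 0 -1;0 0 0 0 0 0 -1;0 0 0 0 0 0 -1;0 0 0 0 0 0 -1"
}}

```text
time: 23.42
eef_pos: [441.3, -358.6, 187.6]
eef_rot: [0.677, 0.736, -0.0, 0.001]
contact_force: [0.6, 0.2, -6.5]
width: 0.172
finger_force: 59.0
```

Request:
{"op": "servo_tool", "data": {
  "increments": "0 0 .015 0 0 0 -1;0 0 .015 0 0 0 -1;0 0 .015 0 0 0 -1;0 0 0 0 0 0 -1;0 0 0 0 0 0 -1"
}}

```text
time: 23.83
eef_pos: [440.4, -357.9, 179.3]
eef_rot: [0.677, 0.736, -0.0, -0.0]
contact_force: [0.1, 0.6, -6.5]
width: 0.182
finger_force: 58.9
```

Request:
{"op": "servo_tool", "data": {
  "increments": "0 0 .015 0 0 0 -1;0 0 .015 0 0 0 -1;0 0 .015 0 0 0 -1;0 0 0 0 0 0 -1;0 0 0 0 0 0 -1"
}}

```text
time: 24.25
eef_pos: [440.6, -357.9, 172.6]
eef_rot: [0.677, 0.736, -0.0, -0.0]
contact_force: [0.2, -0.8, -6.2]
width: 0.173
finger_force: 59.0
```

Request:
{"op": "servo_tool", "data": {
  "increments": "0 0 .01 0 0 0 -1;0 0 .01 0 0 0 -1;0 0 0 0 0 0 -1;0 0 0 0 0 0 -1"
}}

```text
time: 24.58
eef_pos: [440.7, -358.0, 169.8]
eef_rot: [0.677, 0.736, -0.0, -0.0]
contact_force: [-0.7, 0.1, -5.3]
width: 0.173
finger_force: 59.0
```

Request:
{"op": "servo_tool", "data": {
  "increments": "0 0 .01 0 0 0 -1;0 0 .01 0 0 0 -1;0 0 0 0 0 0 -1;0 0 0 0 0 0 -1"
}}

```text
time: 24.92
eef_pos: [441.1, -358.5, 167.7]
eef_rot: [0.677, 0.736, -0.0, 0.001]
contact_force: [0.0, 0.3, -0.7]
width: 0.18
finger_force: 59.6
```

Request:
{"op": "servo_tool", "data": {
  "increments": "0 0 .04 0 0 0 -1;0 0 .06 0 0 0 -1;0 0 .05 0 0 0 -1;0 0 .028 0 0 0 -1;0 0 0 0 0 0 -1"
}}

```text
time: 25.33
eef_pos: [439.9, -357.0, 138.1]
eef_rot: [0.677, 0.736, 0.0, -0.002]
contact_force: [1.0, -0.7, -1.8]
width: 0.176
finger_force: 59.6
```

Request:
{"op": "servo_tool", "data": {
  "increments": "0 0 0 0 0 0 -1;0 0 0 0 0 0 -1;0 -.04 0 0 0 0 -1;0 -.07 0 0 0 0 -1;0 -.08 0 0 0 0 -1"
}}

```text
time: 25.75
eef_pos: [411.6, -360.5, 140.5]
eef_rot: [0.677, 0.736, -0.0, 0.0]
contact_force: [0.8, -0.0, -2.2]
width: 0.179
finger_force: 59.7
```

Request:
{"op": "servo_tool", "data": {
  "increments": "0 -.08 0 0 0 0 -1;0 -.06 0 0 0 0 -1;0 0 0 0 0 0 -1;0 0 0 0 0 0 -1"
}}

```text
time: 26.08
eef_pos: [390.7, -362.4, 140.4]
eef_rot: [0.678, 0.735, 0.0, 0.0]
contact_force: [0.0, 0.9, -1.0]
width: 0.18
finger_force: 59.7
```

```bash
python3 tr.py | grep -v pred
```

```text
wrist can [449.5, -351.5, 77.6] 0.67
   mask 0.74 10785 310 426 138 279
wrist bail_top [452.6, -350.8, 118.4] 0.68
   mask 0.65 1705 357 396 138 279
wrist trivet [437.4, -320.8, 6.6] 0.84
   mask 0.97 4006 298 419 115 245
top can [452.3, -351.4, 83.0] 0.91
   mask 0.76 1021 392 430 225 259
   mask 0.59 31 404 426 237 243
top trivet [461.8, -324.5, 6.9] 0.63
   mask 0.57 746 380 418 220 270
scene can [441.9, -372.7, 75.4] 0.86
   mask 0.62 1578 314 353 289 341
scene bail_top [459.7, -382.9, 100.1] 0.65
   mask 0.48 23 315 317 289 296
scene trivet [430.0, -388.9, 10.6] 0.89
   mask 0.7 1163 302 362 315 355
[ 391.35939538 -362.15399467  140.20758729] [-0.57368919  0.00965407 -1.75088169]
```

Request:
{"op": "servo_tool", "data": {
  "increments": "0 0 -.05 0 0 0 -1;0 0 -.15 0 0 0 -1;0 0 -.2 0 0 0 -1;0 0 -.2 0 0 0 -1;0 0 -.15 0 0 0 -1"
}}

```text
time: 27.55
eef_pos: [391.8, -362.7, 256.1]
eef_rot: [0.677, 0.736, -0.0, 0.002]
contact_force: [-0.5, 0.1, -0.7]
width: 0.175
finger_force: 59.7
```

Request:
{"op": "servo_tool", "data": {
  "increments": "0 0 0 0 0 .155 -1;0 0 0 0 0 .155 -1;0 0 0 0 0 .155 -1;0 0 0 0 0 .155 -1;0 0 0 0 0 0 -1"
}}

```text
time: 27.97
eef_pos: [391.4, -362.2, 253.3]
eef_rot: [0.835, 0.55, 0.0, 0.0]
contact_force: [-0.3, 0.1, -0.8]
width: 0.174
finger_force: 59.7
```

Request:
{"op": "servo_tool", "data": {
  "increments": ".1 0 0 0 0 0 -1;.2 0 0 0 0 0 -1;.2 -.1 0 0 0 0 -1;.2 -.1 0 0 0 0 -1;.2 -.1 0 0 0 0 -1"
}}

```text
time: 28.38
eef_pos: [402.9, -218.2, 252.8]
eef_rot: [0.834, 0.552, 0.0, -0.0]
contact_force: [0.5, 0.5, -0.4]
width: 0.176
finger_force: 59.6
```

Request:
{"op": "servo_tool", "data": {
  "increments": ".2 -.1 0 0 0 0 -1;.2 -.1 0 0 0 0 -1;.2 -.1 0 0 0 0 -1;.2 -.1 0 0 0 0 -1;.2 -.1 0 0 0 0 -1"
}}

```text
time: 28.8
eef_pos: [392.4, -50.8, 253.0]
eef_rot: [0.834, 0.552, 0.0, 0.0]
contact_force: [0.8, 0.8, -1.0]
width: 0.175
finger_force: 59.6
```

Request:
{"op": "servo_tool", "data": {
  "increments": ".23 -.063 0 0 0 0 -1;.23 -.063 0 0 0 0 -1;.23 -.063 0 0 0 0 -1;.23 -.063 0 0 0 0 -1;.23 -.063 0 0 0 0 -1"
}}

```text
time: 29.22
eef_pos: [416.7, 126.8, 253.2]
eef_rot: [0.833, 0.553, 0.001, 0.0]
contact_force: [-0.1, 0.0, -1.8]
width: 0.179
finger_force: 59.7
```

Request:
{"op": "servo_tool", "data": {
  "increments": ".23 -.063 0 0 0 0 -1;.2 -.05 0 0 0 0 -1;.15 -.04 0 0 0 0 -1;0 0 0 0 0 0 -1;0 0 0 0 0 0 -1"
}}

```text
time: 29.63
eef_pos: [429.6, 214.5, 252.7]
eef_rot: [0.833, 0.553, -0.0, -0.0]
contact_force: [-0.3, -0.2, -1.4]
width: 0.172
finger_force: 59.6
```

Request:
{"op": "servo_tool", "data": {
  "increments": "0 0 0 0 0 0 -1;0 0 0 0 0 0 -1;0 0 0 0 0 0 -1"
}}

```text
time: 29.88
eef_pos: [430.3, 212.5, 252.8]
eef_rot: [0.835, 0.551, 0.0, 0.0]
contact_force: [-0.1, 0.8, -1.7]
width: 0.172
finger_force: 59.6
```

```bash
python3 - <<'E'
from h import *
st=env.state();e=st["eef_pos"];q=R.from_quat(st["eef_rot"]);d=np.array([431.0,230.1,e[2]])-e
print(e,st["eef_rot"],(q.inv().apply(d)/150).round(3), "yaw err", (R.from_quat([.8345,.551,0.001,0])*q.inv()).as_rotvec())
E
```

```text
[430.29496194 212.49888047 252.80333797] [8.34749163e-01 5.50630386e-01 7.58503227e-05 8.87003731e-05] [ 0.11  -0.042 -0.   ] yaw err [ 0.00116572 -0.00144516  0.00089164]
```

Request:
{"op": "servo_tool", "data": {
  "increments": ".055 -.021 0 0 0 0 -1;.055 -.021 0 0 0 0 -1;0 0 0 0 0 0 -1;0 0 0 0 0 0 -1;0 0 0 0 0 0 -1"
}}

```text
time: 30.3
eef_pos: [431.0, 231.0, 252.6]
eef_rot: [0.834, 0.551, -0.0, 0.0]
contact_force: [-0.1, -0.5, -1.2]
width: 0.173
finger_force: 59.6
```

Request:
{"op": "servo_tool", "data": {
  "increments": "0 0 .12 0 0 0 -1;0 0 .2 0 0 0 -1;0 0 .2 0 0 0 -1;0 0 .2 0 0 0 -1;0 0 .16 0 0 0 -1"
}}

```text
time: 30.72
eef_pos: [430.1, 230.6, 118.5]
eef_rot: [0.835, 0.551, -0.001, -0.0]
contact_force: [-0.0, 1.2, -2.0]
width: 0.176
finger_force: 59.7
```

Request:
{"op": "servo_tool", "data": {
  "increments": "0 0 .1 0 0 0 -1;0 0 .05 0 0 0 -1;0 0 0 0 0 0 -1;0 0 0 0 0 0 -1;0 0 0 0 0 0 -1"
}}

```text
time: 31.13
eef_pos: [432.3, 231.2, 99.8]
eef_rot: [0.835, 0.551, 0.001, 0.0]
contact_force: [-0.1, -0.3, -0.9]
width: 0.175
finger_force: 59.7
```

Request:
{"op": "servo_tool", "data": {
  "increments": "-.007 -.004 .06 0 0 0 -1;0 0 .04 0 0 0 -1;0 0 .02 0 0 0 -1;0 0 .02 0 0 0 -1;0 0 0 0 0 0 -1"
}}

```text
time: 31.55
eef_pos: [430.4, 230.0, 76.9]
eef_rot: [0.834, 0.551, 0.0, 0.0]
contact_force: [2.6, -1.3, -3.1]
width: 0.179
finger_force: 59.5
```

Request:
{"op": "servo_tool", "data": {
  "increments": "0 0 .01 0 0 0 -1;0 0 0 0 0 0 -1;0 0 0 0 0 0 -1"
}}

```text
time: 31.8
eef_pos: [430.5, 230.2, 75.9]
eef_rot: [0.834, 0.551, 0.0, 0.0]
contact_force: [3.6, -2.1, -0.9]
width: 0.18
finger_force: 59.7
```

Request:
{"op": "servo_tool", "data": {
  "increments": "0 .005 .007 0 0 0 -1;0 0 0 0 0 0 -1;0 0 0 0 0 0 -1"
}}

```text
time: 32.05
eef_pos: [430.6, 230.1, 74.8]
eef_rot: [0.835, 0.551, -0.0, -0.0]
contact_force: [0.8, -0.4, 2.0]
width: 0.176
finger_force: 60.0
```

Request:
{"op": "servo_tool", "data": {
  "increments": "0 0 0 0 0 0 -.4;0 0 0 0 0 0 -.4;0 0 0 0 0 0 -.2;0 0 0 0 0 0 0;0 0 0 0 0 0 .5"
}}

```text
time: 32.47
eef_pos: [430.6, 229.9, 74.5]
eef_rot: [0.835, 0.551, -0.0, -0.0]
contact_force: [0.4, -0.7, 0.6]
width: 0.625
finger_force: 0.0
```

Request:
{"op": "servo_tool", "data": {
  "increments": "0 0 0 0 0 0 1;0 0 0 0 0 0 1;0 0 0 0 0 0 1;0 0 0 0 0 0 1;0 0 0 0 0 0 1"
}}

```text
time: 32.88
eef_pos: [430.7, 229.9, 74.6]
eef_rot: [0.835, 0.551, -0.0, -0.0]
contact_force: [-0.3, 0.2, -0.4]
width: 1.003
finger_force: 0.0
```

Request:
{"op": "servo_tool", "data": {
  "increments": "0 0 0 0 0 0 1;0 0 0 0 0 0 1;0 0 0 0 0 0 1"
}}

```text
time: 33.13
eef_pos: [430.7, 229.9, 74.6]
eef_rot: [0.835, 0.551, -0.0, -0.0]
contact_force: [-0.5, 0.3, 0.5]
width: 1.001
finger_force: 0.0
```

Seat held; rise straight up and check.

Request:
{"op": "servo_tool", "data": {
  "increments": "0 0 -.05 0 0 0 1;0 0 -.15 0 0 0 1;0 0 -.25 0 0 0 1;0 0 -.25 0 0 0 1;0 0 -.25 0 0 0 1"
}}

```text
time: 33.55
eef_pos: [430.3, 229.8, 219.2]
eef_rot: [0.834, 0.551, -0.0, -0.0]
contact_force: [1.2, 0.5, -1.3]
width: 1.001
finger_force: 0.0
```

Request:
{"op": "servo_tool", "data": {
  "increments": "0 0 -.2 0 0 0 1;-.1 -.15 0 0 0 0 1;-.1 -.15 0 0 0 0 1;0 0 0 0 0 0 1;0 0 0 0 0 0 1"
}}

```text
time: 33.97
eef_pos: [377.1, 220.1, 247.9]
eef_rot: [0.834, 0.551, 0.001, 0.0]
contact_force: [0.4, -0.3, 0.5]
width: 1.001
finger_force: 0.0
```

```bash
python3 hk.py; python3 tr.py | grep -v pred; python3 sw.py | grep scene; python3 - <<'E'
from h import *
p=viewer.grab_frame("scene")
for t in("bottle","beaker"): print(t,[(np.round(q["centre"]).tolist(),round(q["score"],2)) for q in recognise(p,t)[:1]])
E
```

```text
scene hook 0.42 6401 225 361 175 275
[([429.6, 217.7, 144.1], 0.57), ([618.1, -147.8, 93.5], 0.32)]
top hook 0.78 276 147 175 249 271
top hook 0.35 9306 204 339 151 243
[([421.7, 211.4, 140.3], 0.78)]
wrist hook 0.6 3199 317 350 80 224
[([430.3, 233.3, 144.1], 0.66)]
0.9986476405079222 0.0 [-0.48917735 -0.00849596 -0.38730169]
wrist can [436.4, 231.6, 139.5] 0.6
wrist bail_top [519.3, -11.5, 39.1] 0.52
wrist trivet [423.8, 231.6, 9.9] 0.29
   mask 0.65 19871 387 559 150 400
top can [452.5, -353.3, 81.0] 0.98
   mask 0.82 1131 391 434 224 259
top trivet [443.7, -333.8, 8.2] 0.77
   mask 0.68 998 380 430 220 270
scene can [441.5, -370.9, 79.6] 0.84
   mask 0.68 1211 171 210 143 212
scene bail_top [452.2, -366.2, 112.9] 0.74
   mask 0.51 251 315 353 283 321
scene trivet [432.0, -384.5, 8.1] 0.78
   mask 0.88 1147 302 361 312 355
[377.57238993 219.98574719 247.12890083] [ 0.16571212 -0.5839595   1.20464163]
scene [265.  220.1] [261, 217, 9, 7, 34] [519.2, -13.7, 38.0] [ 27.  32. 209.]
scene [272.  225.5] [268, 223, 9, 6, 31] [521.7, -41.3, 38.0] [ 28.  33. 213.]
scene [279.3 231.3] [275, 229, 9, 6, 30] [524.0, -69.5, 38.0] [ 28.  32. 219.]
bottle [([599.0, -51.0, 104.0], 0.83)]
beaker [([616.0, -143.0, 90.0], 0.93)]
```

Everything reads right: the hook hangs in its stand, the can is on the trivet, the bottle and beaker have not moved, and only the left switch changed.

```bash
python3 -c "
from station import ticket
print(ticket.job_done())"
```

```text
the job is handed in; nothing more can be done
None
```

The job is handed in at about 34 s: left switch pressed off with the other two still on, can set down upright on the trivet, hook hung back in its stand and released, bottle and beaker in place; no verdict was returned.

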